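# Make up two wheel packs for the shoe finishing machine

## Robot

A 7-joint arm with a two-finger parallel gripper is mounted at the origin on the work surface. World frame = base frame: x ahead of the robot, y to its left, z up, the work surface at z = 0. Lengths are in m, angles in rad, forces in N, time in s.
With the tool pointing down it reaches from about 0.425 to 0.875 m from the base axis. Payload 4.7 kg.
Tool frame: the origin (TCP) lies at the very end of the fingers, on their centre line; the grasp point (between the pads) lies behind it (ctrl.tcp_to_grasp is the y of the grasp point in the tool frame, in m); y points along the fingers, x is the direction in which the jaws open and shut, and the axes are right-handed (so a half turn about y gives the same grasp; the last joint's range is limited). The gripper opens to 87 mm and grips with 3 to 60 N. Pads are 19 mm wide; open, the fingers measure 117 mm over their backs; the gripper's body (75 mm by 190 mm) begins 51 mm behind the grasp point.
Start: joints at [1.196, 0.321, -0.07, 1.45, 0.023, 1.371, -0.057], TCP at [0.246, -0.602, 0.223] pointing down, gripper open.
Joint ranges: [-2.86, 2.86], [-0.3, 2.09], [-1.38, 1.24], [0.06, 2.45], [-1.56, 4.7], [0.09, 2.05], [-2.69, 2.69]. Speed limits (rad/s): [2.57, 2.57, 3.14, 3.14, 3.14, 3.14, 3.14].

## Interface

Orientations are given as a rotation vector (axis times angle).
In Python, from bench import ctrl, get_image, workorder gives the robot as it stands.
- The arm moves only by the tool drive_tool, never from a script. Its argument "increments" is text: rows parted by semicolons, each of 5 numbers parted by spaces: the shift along the tool's x, y, z in mm, then the turn about the tool's y in degrees, then the closure in counts, from 0 (fully open) to 255 (shut). In form: tx ty tz yaw fingers; .... A call has 1 to 20 rows; each row shifts and turns the commanded pose from where the row before left it, along the tool's axes as they then stand; what a row does not reach is not made up. A row lasts 1/8 s, in which the tool goes at most 62.5 mm and 10.7 degrees, less where a joint would pass 70% of its speed; a pose out of reach is approached as far as the arm can. A call is refused whole if a number of a shift passes 62.5 or a number of a turn 10.7, either way. A call with a gripper value outside its range is refused whole. The fingers move at their own pace and stop on an object; "squeeze" is the grip in N (left out, the last holds). Time passes only in rows, so rows that do not move let the fingers close. It gives the time, the measured TCP pose, the force and the opening at its end, in the units of the state.
- ctrl.get_state(): the state, without advancing time (a new reading comes with each control period).
- get_image(name): name is "scene" or "top"; returns a dict with "img" (420x560x3 uint8, red, green, blue), "mtx" (3x3 intrinsics, pixels), "camera_from_world" (4x4, takes a point from world to camera coordinates). Camera axes: x right, y up, looking along -z (the intrinsics and any distortion apply to the point x, -y, -z); pixel columns grow to the right and rows downward; lengths in m; the calibration is good to about 2 mm. A picture is of the moment at which its call begins. There is no depth.
- workorder.close_job(): hands the job in, once; it reports no verdict.
The state is a dict: "time": time; "joint_positions": joint angles; "qd": joint speeds; "joint_torque": joint torques, N m; "position": TCP position; "tool_rot": TCP orientation; "ft_force": force on the tool from outside, world axes, zero at the start; "torque": the same for the moment, N m; "grip_width": opening from 0.0 (shut) to 1.0 (fully open).
Only numpy, scipy, OpenCV 4.12 (cv2) and the standard library are available. Lean on these libraries where they do the work, as an engineer would, in place of code of your own. Each camera call takes 0.05 s, during which the arm holds its last target.

## Task

Make up the two wheel packs on the bench mandrels. On the thick mandrel put the broad flange at the bottom, hub up, then the grinding wheel, and on top the closed end cap, knob up; on the thin mandrel put the toothed cutter first and the slim spacer sleeve on top of it. Each part goes over the shaft and sits fully down on the one beneath it; leave the hammer, the tin and the glue jar where they are.

Things in the scene. Friction and masses are not known exactly. Their poses are not given: they have to be found in the camera images.
- thick_mandrel: Fixed upright thick mandrel: SQUARE dark steel base 70 x 70 mm, 12 mm high, carrying a bright steel shaft 22 mm in diameter that stands up to 82 mm above the bench (the last 12 mm taper to 10 mm diameter). Origin on the shaft's axis at bench level, z up.
- thin_mandrel: Fixed upright thin mandrel: ROUND dark steel base 76 mm in diameter, 12 mm high, carrying a bright steel shaft 12 mm in diameter that stands up to 74 mm above the bench (the last 10 mm taper to 4 mm diameter). Origin on the shaft's axis at bench level, z up.
- flange: Loose steel flange: a broad flat disc of 70 mm diameter and 8 mm thickness, four dark dots on its rim, with a hub of 42 mm diameter rising from its middle to 24 mm overall height, 30 mm bore right through; 0.26 kg; lies flat, hub up. Origin at the centre of its underside, z up along the bore.
- wheel: Loose grey grinding wheel (hard bonded abrasive), 56 mm diameter, 28 mm thick, plain round rim, 30 mm bore right through; 0.12 kg; lies flat. Origin at the centre of its underside, z up along the bore.
- cutter: Loose dark steel trimming cutter, a ring with 12 square teeth round its rim: 53 mm diameter over the teeth, 22 mm high, 20 mm bore right through; 0.2 kg; lies flat. Origin at the centre of its underside, z up along the bore.
- sleeve: Loose slim plain aluminium spacer sleeve (short tube), 34 mm diameter, 30 mm high, 20 mm bore right through; 0.05 kg; stands upright. Origin at the centre of its underside, z up along the bore.
- cap: Loose steel end cap, 44 mm diameter, 30 mm high, closed on top with a round knob of 24 mm diameter and 16 mm height on it (46 mm overall); below, a blind bore of 30 mm diameter and 24 mm depth; 0.15 kg; stands upright, knob up. Origin at the centre of its underside, z up.
- hammer: Bystander: hammer, about 300 mm long, lying at the right side of the work. Not part of the job.
- tin: Bystander: low round grey tin, 80 mm diameter, 30 mm high, beyond the work, to the left. Not part of the job.
- glue: Bystander: closed jar of glue, 60 mm diameter, 110 mm high, at the left side of the work. Not part of the job.
Things that resemble listed ones, but are neither listed nor needed, are in the scene too. Leave any orange or red look-alike of the wheel alone.

How it is judged:
At the end, for the whole second after the job is handed in: Thick mandrel: flange, wheel, cap (undersides 12, 36, 64 mm above the bench); thin mandrel: cutter, sleeve (12, 34 mm). Each within 8 mm of the shaft axis, 4 mm in height, upright within 0.12 rad, at rest (under 20 mm/s) (horizontal distance between each of flange, wheel, cap and thick_mandrel below 0.008 m and z of flange in the frame of thick_mandrel between 0.008 and 0.016 m and angle between each of flange, wheel, cap, cutter, sleeve's own z axis and vertical below 0.12 rad and linear speed of each of flange, wheel, cap, cutter, sleeve below 0.02 m/s and z of wheel in the frame of thick_mandrel between 0.032 and 0.04 m and z of cap in the frame of thick_mandrel between 0.06 and 0.068 m and horizontal distance between each of cutter, sleeve and thin_mandrel below 0.008 m and z of cutter in the frame of thin_mandrel between 0.008 and 0.016 m and z of sleeve in the frame of thin_mandrel between 0.03 and 0.038 m); the robot touches nothing.
It fails at once if the hammer is pushed more than 30 mm from its place (distance of hammer from where it was at the start of the episode above 0.03 m).
It fails at once if the tin is pushed more than 30 mm from its place (distance of tin from where it was at the start of the episode above 0.03 m).
It fails at once if the glue jar is pushed more than 30 mm from its place (distance of glue from where it was at the start of the episode above 0.03 m).
It also fails if it takes over 136 s, if anything falls off the work surface, if the arm or the gripper's body presses on something with over 40 N, if the wrist force passes 120 N, or if a joint passes its speed limit or range.

## Working session

There is one attempt and no reset: what is moved stays moved. The work goes in short steps, Python scripts to look and compute and a tool call to move; the robot and the scene stay as the last step left them, time stands still between calls to the robot, and variables do not carry over. Pictures are saved under pics/ and viewed, and the job is handed in when it is done.

Besides the shell and the picture viewer there is one more tool, called after "Emit:" as name(argument=value, ...) on one line, values as JSON. drive_tool: Moves the arm, as the interface text tells. Its arguments: {"type":"object","properties":{"increments":{"type":"string"},"squeeze":{"type":"number"}},"required":["increments"]}

```bash
mkdir -p pics; ls; python3 - <<'E'
from bench import ctrl,get_image
import cv2,numpy as np
s=ctrl.get_state()
for k,v in s.items(): print(k,np.round(v,4))
print(ctrl.tcp_to_grasp)
for n in("scene","top"):
    d=get_image(n); cv2.imwrite(f"pics/{n}0.png",d["img"][:,:,::-1]); np.savez(f"{n}.npz",**d)
    print(n,{k:(v if k!='img' else 0) for k,v in d.items()})
E
```

```text
pics
time 0.0
joint_positions [ 1.1961  0.3218 -0.0701  1.4517  0.0226  1.3708 -0.0569]
qd [ 0.0011 -0.0004  0.0002  0.0014  0.0005 -0.0004 -0.    ]
joint_torque [-8.00000e-04 -4.91292e+01 -4.04700e-01 -3.12530e+01 -6.41000e-02
  4.37000e-02  2.00000e-04]
position [ 0.2462 -0.601   0.2215]
tool_rot [-1.3674  0.9194 -0.9167]
ft_force [ 0.8769  0.2541 -0.2794]
torque [ 0.0251  0.027  -0.0158]
grip_width 1.003
-0.0187
scene {'img': 0, 'mtx': array([[443.40551754,   0.        , 278.24913985],
       [  0.        , 443.40551754, 206.77113483],
       [  0.        ,   0.        ,   1.        ]]), 'camera_from_world': array([[-0.84381091,  0.53661596,  0.00514336,  0.51093787],
       [-0.28637209, -0.45837494,  0.8413581 ,  0.11888803],
       [ 0.45384377,  0.70847423,  0.54045361, -1.59432215],
       [ 0.        ,  0.        ,  0.        ,  1.        ]])}
top {'img': 0, 'mtx': array([[540.47076642,   0.        , 285.25657235],
       [  0.        , 540.47076642, 198.41764784],
       [  0.        ,   0.        ,   1.        ]]), 'camera_from_world': array([[ 0.00779535, -0.99975823, -0.02055989,  0.0173467 ],
       [ 0.98073683,  0.00363072,  0.19529997, -0.556026  ],
       [-0.19517811, -0.02168627,  0.98052803, -1.35041322],
       [ 0.        ,  0.        ,  0.        ,  1.        ]])}
```

View pics/scene0.png

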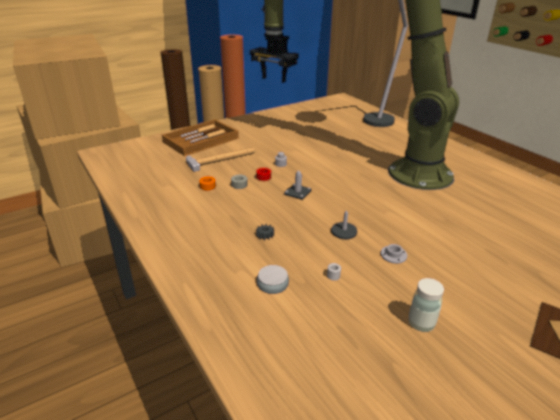

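View pics/top0.png

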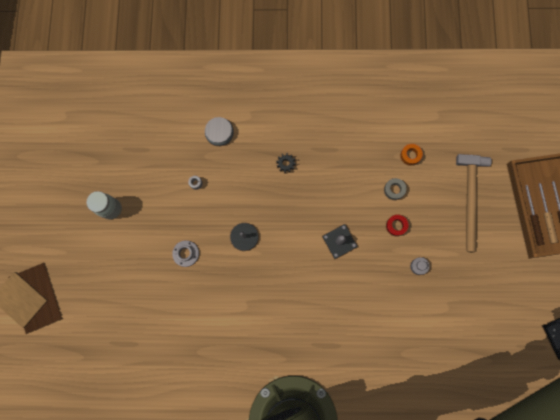

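The top view shows these candidates:
- **Wheel:** orange ring (412,154), grey ring (396,189) and red ring (397,225). I choose the grey one.
- **Cap:** (421,266).
- **Flange:** (185,253).
- **Sleeve:** (195,182).
- **Cutter:** toothed and dark (287,162). The tin at (219,131) is a bystander.
- **Mandrels:** thin is the round base (245,236), thick is the square base (341,241).

I'll check these in close crops.

```bash
python3 - <<'E'
import cv2,numpy as np
im=cv2.imread("pics/top0.png")
a=[cv2.resize(im[y-25:y+25,x-25:x+25],(200,200),interpolation=cv2.INTER_CUBIC) for x,y in[(396,189),(421,266),(185,253),(195,182),(287,162),(245,236),(341,241),(412,154)]]
cv2.imwrite("pics/crops.png",np.vstack([np.hstack(a[:4]),np.hstack(a[4:])]))
E
```

```text
(no output)
```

View pics/crops.png

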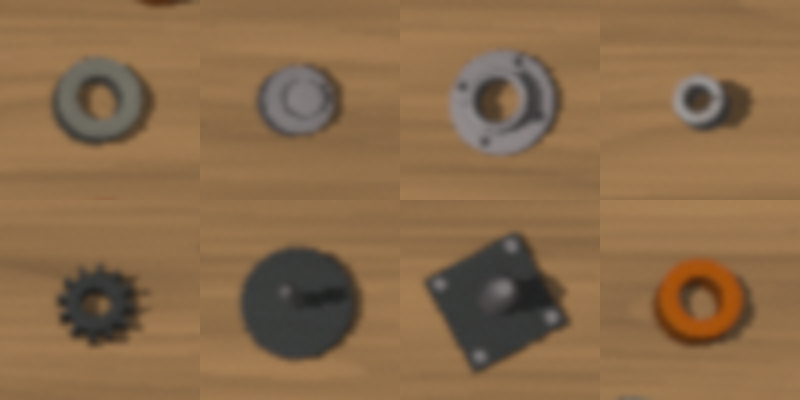

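All the choices match: the grey plain ring, knobbed cap, four-dot flange, slim tube, 12 teeth, round base and square base. Next I'll measure positions.

```bash
cat > h.py <<'E'
import numpy as np,cv2
from scipy.spatial.transform import Rotation as Ro
def ray(d,u,v,z):
    T=d["camera_from_world"];R=T[:3,:3];c=-R.T@T[:3,3]
    K=d["mtx"];p=np.array([(u-K[0,2])/K[0,0],-(v-K[1,2])/K[1,1],-1.])
    w=R.T@p; return c+w*(z-c[2])/w[2]
def proj(d,P):
    T=d["camera_from_world"];p=T[:3,:3]@np.array(P)+T[:3,3]
    K=d["mtx"];return np.array([K[0,0]*p[0]/-p[2]+K[0,2],K[1,1]*-p[1]/-p[2]+K[1,2]])
def mask(img):
    h=cv2.cvtColor(img,cv2.COLOR_RGB2HSV)
    return ((h[...,1]<70)).astype(np.uint8)
def blob(img,u,v,r=26):
    u,v=int(u),int(v)
    y0,x0=max(v-r,0),max(u-r,0)
    sub=cv2.resize(img[y0:v+r,x0:u+r],None,fx=4,fy=4,interpolation=cv2.INTER_CUBIC)
    m=mask(sub)
    cs,_=cv2.findContours(m,cv2.RETR_EXTERNAL,cv2.CHAIN_APPROX_NONE)
    cs=[c for c in cs if cv2.contourArea(c)>400]
    c=min(cs,key=lambda c:np.hypot(*(c[:,0].mean(0)-4*np.array([u-x0,v-y0]))))
    c=cv2.convexHull(c); M=cv2.moments(c)
    f=lambda q,o:(q+.5)/4-.5+o
    x,y,w,hh=cv2.boundingRect(c)
    return f(M['m10']/M['m00'],x0),f(M['m01']/M['m00'],y0),w/4,hh/4
E
python3 - <<'E'
from h import *
t=dict(np.load("top.npz"));s=dict(np.load("scene.npz"))
for d in(t,s):
    T=d["camera_from_world"];print("cam",-T[:3,:3].T@T[:3,3])
for n,u,v,z in[("wheel",396,189,.014),("cap",421,266,.015),("flange",185,253,.004),("sleeve",195,182,.015),("cutter",287,162,.011),("thin",245,236,.006),("thick",341,241,.006)]:
    b=blob(t["img"],u,v);P=ray(t,b[0],b[1],z)
    q=proj(s,P);b2=blob(s["img"],*q,r=22);P2=ray(s,b2[0],b2[1],z)
    print(n,np.round(b,1),np.round(P*1000),"scene",np.round(q,1),np.round(b2,1),np.round(P2*1000))
E
```

```text
cam [ 0.28160886 -0.00992415  1.43306652]
cam [1.18875434 0.90985403 0.75900181]
wheel [395.1 188.6  21.8  21. ] [ 592. -272.   14.] scene [238.7 181.5] [238.9 181.2  15.   13. ] [ 590. -274.   14.]
cap [419.7 265.7  19.   17.2] [ 387. -329.   15.] scene [280.4 160.5] [280.6 159.3  11.   14.2] [ 381. -337.   15.]
flange [185.3 253.2  26.8  26.5] [417. 286.   4.] scene [393.7 254.1] [393.6 253.5  26.2  18.8] [415. 284.   4.]
sleeve [194.8 182.   14.   13.5] [608. 266.  15.] scene [333.8 271.9] [333.5 271.2  13.5  16.5] [607. 264.  15.]
cutter [285.8 162.5  18.   17.2] [664.  21.  11.] scene [264.9 231.7] [264.5 231.6  16.5  12.8] [665.  20.  11.]
thin [244.  236.3  28.   27.2] [462. 131.   6.] scene [343.9 230.3] [344.1 227.2  24.8  27. ] [452. 119.   6.]
thick [339.5 240.9  34.2  33.5] [ 451. -123.    6.] scene [297.5 191.4] [297.8 186.7  25.5  27.2] [ 433. -148.    6.]
```

```bash
python3 - <<'E'
from h import *
from bench import ctrl
t=dict(np.load("top.npz"));s=dict(np.load("scene.npz"))
out=[]
for n,P in(("thin",(.462,.131,.074)),("thick",(.451,-.123,.082))):
  for d in(t,s):
    q=proj(d,P);x,y=q.astype(int);print(n,q)
    c=cv2.resize(d["img"][y-20:y+20,x-20:x+20],None,fx=7,fy=7,interpolation=cv2.INTER_CUBIC)[:,:,::-1].copy()
    cv2.circle(c,tuple(((q-[x-20,y-20]+.5)*7).astype(int)),3,(0,0,255),-1)
    q=proj(d,(P[0],P[1],.012)); cv2.circle(c,tuple(((q-[x-20,y-20]+.5)*7).astype(int)),3,(0,255,0),-1); out.append(c)
cv2.imwrite("pics/tips.png",np.vstack([np.hstack(out[:2]),np.hstack(out[2:])]))
print(Ro.from_rotvec(ctrl.get_state()["tool_rot"]).as_matrix().round(3))
E
```

```text
thin [241.28077948 233.11117036]
thin [346.17611394 210.73908347]
thick [341.93946271 237.55452533]
thick [298.30647735 171.14126152]
[[ 0.379 -0.001  0.925]
 [-0.925  0.002  0.379]
 [-0.002 -1.    -0.   ]]
```

View pics/tips.png

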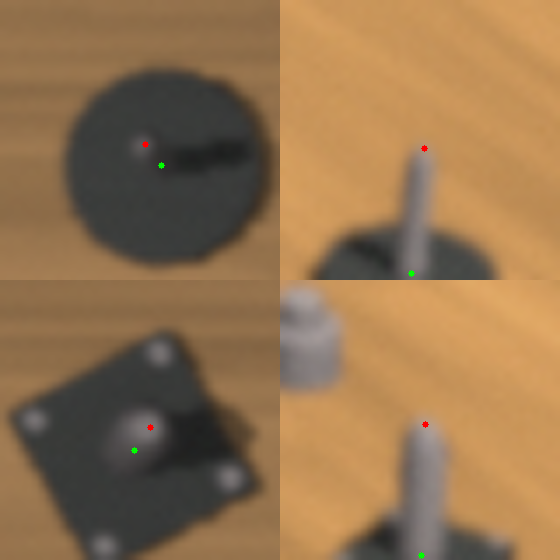

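Emit:
drive_tool(increments="0 0 0 7.5 0; 0 0 0 7.5 0; 0 0 0 7.3 0; -20 0 20 0 0; -40 0 25 0 0; -40 0 25 0 0; -40 0 25 0 0; -40 0 25 0 0; -40 0 25 0 0; -40 0 25 0 0; -40 0 25 0 0; -40 0 25 0 0; -40 0 25 0 0; -20 0 10 0 0; 0 0 0 0 0", squeeze=25)

```text
time: 1.98
position: [0.5021, -0.1995, 0.2222]
tool_rot: [-1.211, 1.207, -1.206]
ft_force: [-0.7, -2.5, -0.8]
grip_width: 1.002
```

```bash
cat > st.py <<'E'
import sys
from h import *
from bench import ctrl
s=ctrl.get_state();R=Ro.from_rotvec(s["tool_rot"]).as_matrix()
p=np.mean([ctrl.get_state()["position"] for _ in range(5)],0)*1000
print("t",s["time"],"p",p.round(1),"xdir",R[:,0].round(3),"down",R[:,1].round(3),"F",np.round(s["ft_force"],1),"w",round(s["grip_width"],3))
if len(sys.argv)>1:
    g=np.array([float(a) for a in sys.argv[1:4]]); print("tool shift mm",(R.T@(g-p)).round(1))
E
python3 st.py 417 286 150
```

```text
t 1.975 p [ 502.1 -199.5  222.2] xdir [ 0.004 -1.    -0.001] down [-0.     0.001 -1.   ] F [-0.7 -2.5 -0.8] w 1.002
tool shift mm [-485.8   72.6  -83.2]
```

Emit:
drive_tool(increments="-20 0 -4 0 0; -40 0 -7 0 0; -40 0 -7 0 0; -40 0 -7 0 0; -40 0 -7 0 0; -40 0 -7 0 0; -40 6 -7 0 0; -40 10 -7 0 0; -40 10 -7 0 0; -40 10 -7 0 0; -40 10 -7 0 0; -40 10 -6 0 0; -26 16 -3 0 0; 0 0 0 0 0; 0 0 0 0 0")

```text
time: 3.85
position: [0.4191, 0.2828, 0.1506]
tool_rot: [-1.209, 1.21, -1.212]
ft_force: [-0.4, -0.8, -0.0]
grip_width: 1.004
```

```bash
python3 st.py 417 286 40; python3 - <<'E'
from h import *
from bench import get_image
for n in("scene","top"):
    d=get_image(n);x,y=proj(d,(.417,.286,.05)).astype(int)
    cv2.imwrite(f"pics/f1{n}.png",cv2.resize(d["img"][max(y-45,0):y+45,max(x-60,0):x+60],None,fx=6,fy=6,interpolation=cv2.INTER_CUBIC)[:,:,::-1])
E
```

```text
t 3.85 p [419.1 282.8 150.6] xdir [-0.002 -1.     0.001] down [ 0.    -0.001 -1.   ] F [-0.4 -0.8 -0. ] w 1.004
tool shift mm [ -3.3 110.6  -2.1]
```

View pics/f1scene.png

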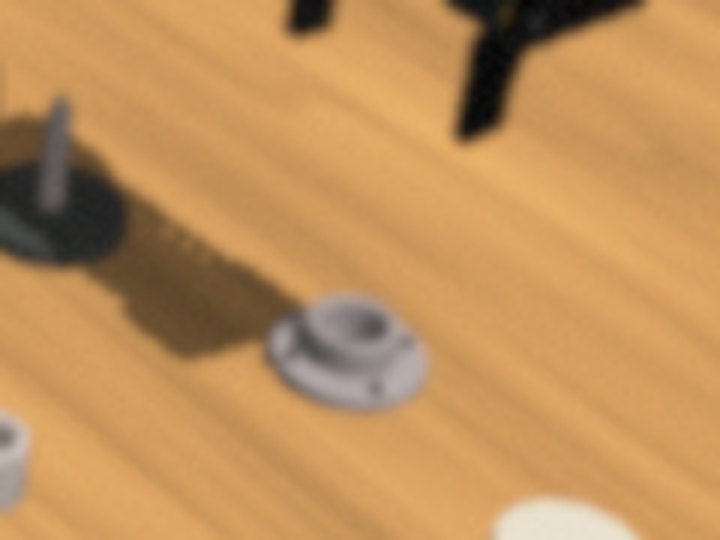

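View pics/f1top.png

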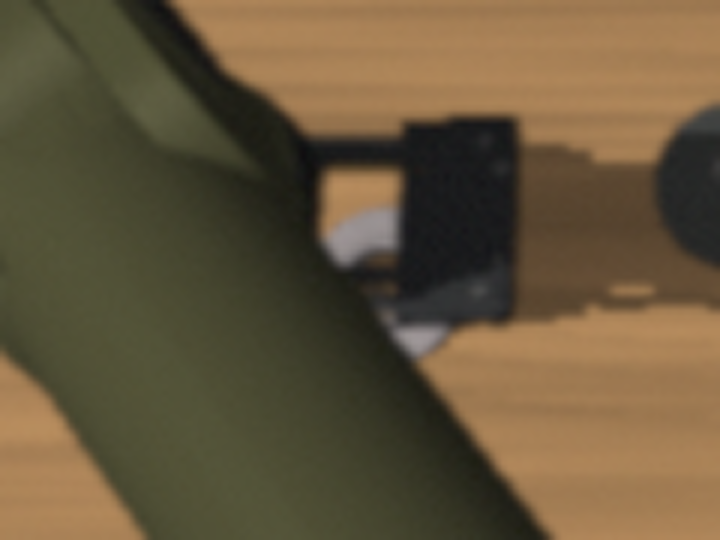

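The scene view shows the open fingers above the undisturbed flange, centred near pixel (350,350) of the crop. The top view is partly hidden by the arm.

Emit:
drive_tool(increments="-3.3 20 -2 0 0; 0 30 0 0 0; 0 30 0 0 0; 0 25 0 0 0; 0 12 0 0 0; 0 12 0 0 0; 0 10 0 0 0; 0 0 0 0 0")

```text
time: 4.95
position: [0.4165, 0.2875, 0.0111]
tool_rot: [-1.21, 1.21, -1.21]
ft_force: [1.0, -0.3, 0.1]
grip_width: 1.003
```

```bash
python3 st.py 417 286 11
```

```text
t 4.95 p [416.5 287.5  11.1] xdir [-0. -1.  0.] down [-0.001 -0.    -1.   ] F [ 1.  -0.3  0.1] w 1.003
tool shift mm [1.5 0.1 0.5]
```

Emit:
drive_tool(increments="1 0 0 0 60; 0 0 0 0 110; 0 0 0 0 160; 0 0 0 0 200; 0 0 0 0 200; 0 0 0 0 200; 0 0 0 0 200; 0 0 0 0 200", squeeze=30)

```text
time: 5.95
position: [0.4168, 0.2867, 0.0116]
tool_rot: [-1.209, 1.209, -1.21]
ft_force: [-0.2, 0.6, 0.7]
grip_width: 0.476
```

```bash
python3 st.py 417 286 11
```

```text
t 5.95 p [416.8 286.7  11.6] xdir [-0. -1.  0.] down [ 0. -0. -1.] F [-0.2  0.6  0.7] w 0.476
tool shift mm [0.7 0.6 0.2]
```

Emit:
drive_tool(increments="0 -5 0 0 200; 0 -15 0 0 200; 0 -30 0 0 200; 0 -40 0 0 200; 0 -30 0 0 200; 0 -10 0 0 200; 0 0 0 0 200")

```text
time: 6.82
position: [0.4169, 0.2866, 0.1418]
tool_rot: [-1.208, 1.209, -1.21]
ft_force: [0.3, 0.0, -3.3]
grip_width: 0.478
```

```bash
cat > pic.py <<'E'
import sys
from h import *
from bench import get_image
tag=sys.argv[1];P=[float(a)/1000 for a in sys.argv[2:5]]
o=[]
for n in("scene","top"):
    d=get_image(n);np.savez(n+"_n.npz",**d);q=proj(d,P);x,y=q.astype(int);x=min(max(x,45),515);y=min(max(y,50),370)
    c=cv2.resize(d["img"][y-50:y+50,x-45:x+45],None,fx=4.4,fy=4.4,interpolation=cv2.INTER_CUBIC)[:,:,::-1];o.append(c);print(n,"origin",x-45,y-50,"scale 4.4")
cv2.imwrite(f"pics/{tag}.png",np.hstack(o))
E
python3 st.py 451 -123 141; python3 pic.py lift1 417 286 140
```

```text
t 6.825 p [416.9 286.6 141.8] xdir [-0.001 -1.     0.   ] down [ 0.001 -0.    -1.   ] F [ 0.3  0.  -3.3] w 0.478
tool shift mm [409.6   0.9  34.4]
scene origin 356 162 scale 4.4
top origin 128 197 scale 4.4
```

View pics/lift1.png

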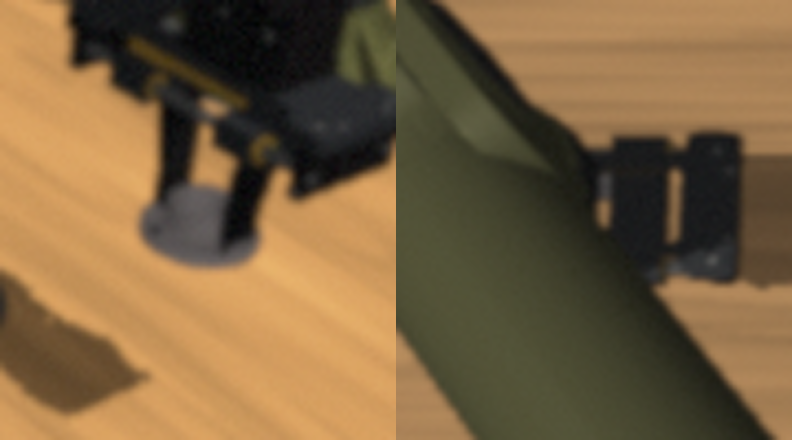

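The flange is held level in the fingers (scene crop 200,225) and the wrist reads about its weight. Next is the move to the thick mandrel.

Emit:
drive_tool(increments="15 0 2 0 200; 30 0 3 0 200; 40 0 4 0 200; 40 0 4 0 200; 40 0 4 0 200; 40 0 4 0 200; 40 0 3 0 200; 40 0 3 0 200; 40 0 3 0 200; 35 0 2 0 200; 30 0 2 0 200; 20 0 0.4 0 200; 0 0 0 0 200; 0 0 0 0 200")

```text
time: 8.68
position: [0.4509, -0.1217, 0.1411]
tool_rot: [-1.21, 1.209, -1.207]
ft_force: [-0.1, 1.0, -3.7]
grip_width: 0.475
```

```bash
cd .;python3 st.py 451 -123 100; python3 pic.py car1 451 -123 80
```

```text
t 8.675 p [ 450.9 -121.7  141.1] xdir [ 0.001 -1.    -0.001] down [-0.001  0.001 -1.   ] F [-0.1  1.  -3.7] w 0.475
tool shift mm [ 1.3 41.1  0.1]
scene origin 253 121 scale 4.4
top origin 296 187 scale 4.4
```

View pics/car1.png

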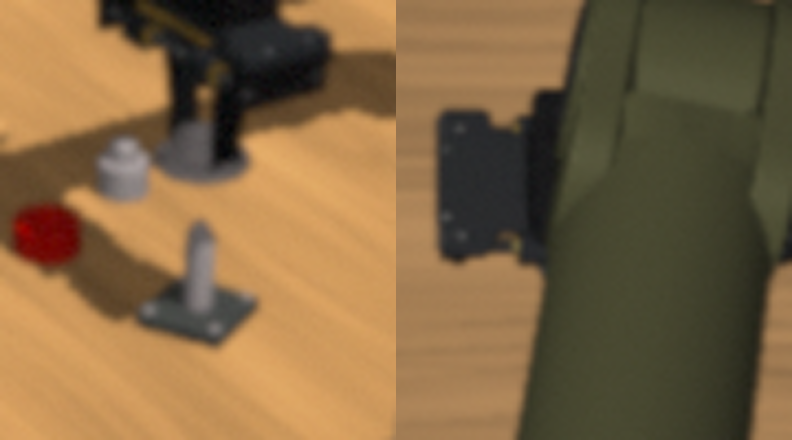

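The flange hangs above the shaft tip, at column 200 in both. I'll lower it gently.

Emit:
drive_tool(increments="1 15 0 0 200; 0 15 0 0 200; 0 10 0 0 200; 0 10 0 0 200; 0 8 0 0 200; 0 8 0 0 200; 0 8 0 0 200; 0 8 0 0 200; 0 0 0 0 200")

```text
time: 9.9
position: [0.4504, -0.1241, 0.0588]
tool_rot: [-1.21, 1.211, -1.208]
ft_force: [-0.9, -0.0, -2.9]
grip_width: 0.476
```

```bash
cd .;python3 st.py 451 -123 24; python3 pic.py car2 451 -123 50
```

```text
t 9.9 p [ 450.4 -124.1   58.8] xdir [-0.    -1.    -0.001] down [-0.001  0.001 -1.   ] F [-0.9 -0.  -2.9] w 0.476
tool shift mm [-1.1 34.8  0.7]
scene origin 253 129 scale 4.4
top origin 295 189 scale 4.4
```

View pics/car2.png

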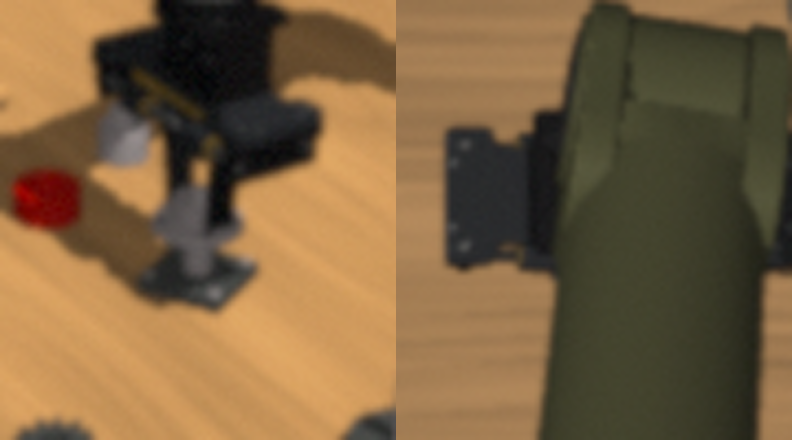

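The flange is on the shaft with no side force, so I'll lower it to seat and release slowly.

Emit:
drive_tool(increments="-1 9 0 0 200; 0 9 0 0 200; 0 8 0 0 200; 0 5 0 0 200; 0 3.5 0 0 200; 0 0 0 0 200; 0 0 0 0 200")

```text
time: 10.88
position: [0.4512, -0.1234, 0.0253]
tool_rot: [-1.209, 1.209, -1.21]
ft_force: [0.2, 0.2, -2.6]
grip_width: 0.474
```

```bash
cd .;python3 st.py 451 -123 23.5
```

```text
t 10.875 p [ 451.2 -123.4   25.3] xdir [-0. -1.  0.] down [ 0. -0. -1.] F [ 0.2  0.2 -2.6] w 0.474
tool shift mm [-0.4  1.8 -0.2]
```

Emit:
drive_tool(increments="0 1 0 0 200; 0 0.5 0 0 200; 0 0 0 0 200; 0 0 0 0 125; 0 0 0 0 110; 0 0 0 0 70; 0 0 0 0 30; 0 0 0 0 30")

```text
time: 11.88
position: [0.451, -0.1233, 0.0236]
tool_rot: [-1.209, 1.209, -1.21]
ft_force: [1.0, 0.8, -0.4]
grip_width: 0.818
```

Emit:
drive_tool(increments="0 -5 0 0 30; 0 -20 0 0 30; 0 -30 0 0 20; 0 -30 0 0 0; 0 -40 0 0 0; 15 0 15 0 0; 20 0 20 0 0; 20 0 25 0 0; 20 0 25 0 0; 20 0 20 0 0; 20 0 20 0 0; 20 0 10 0 0; 0 0 0 0 0")

```text
time: 13.5
position: [0.5858, -0.2601, 0.1482]
tool_rot: [-1.208, 1.212, -1.211]
ft_force: [0.8, -0.2, -1.1]
grip_width: 1.002
```

```bash
cd .;python3 st.py 592 -272 100; python3 pic.py rel1 451 -123 30
```

```text
t 13.5 p [ 585.8 -260.1  148.2] xdir [-0.003 -1.     0.   ] down [-0. -0. -1.] F [ 0.8 -0.2 -1.1] w 1.002
tool shift mm [11.8 48.2  6.3]
scene origin 252 135 scale 4.4
top origin 295 190 scale 4.4
```

View pics/rel1.png

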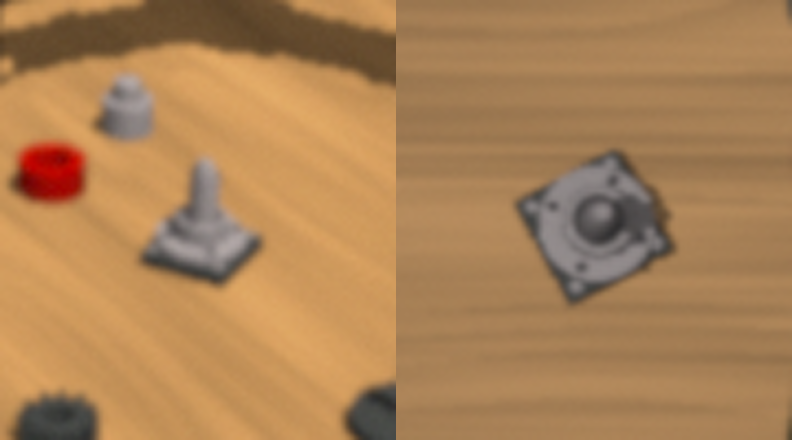

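The flange sits flat and centred on the square base (top crop 600,220). Next is the grey wheel.

Emit:
drive_tool(increments="11.8 10 6 0 0; 0 25 0 0 0; 0 30 0 0 0; 0 30 0 0 0; 0 20 0 0 0; 0 10 0 0 0; 0 10 0 0 0; 0 5 0 0 0; 0 0 0 0 0")

```text
time: 14.72
position: [0.5921, -0.2702, 0.0087]
tool_rot: [-1.209, 1.209, -1.21]
ft_force: [0.7, 0.1, -0.1]
grip_width: 1.001
```

```bash
cd .;python3 st.py 592 -272 7; python3 pic.py wh 592 -272 14
```

```text
t 14.725 p [ 592.1 -270.2    8.7] xdir [-0. -1.  0.] down [ 0. -0. -1.] F [ 0.7  0.1 -0.1] w 1.001
tool shift mm [ 1.8  1.7 -0.1]
scene origin 193 131 scale 4.4
top origin 349 138 scale 4.4
```

View pics/wh.png

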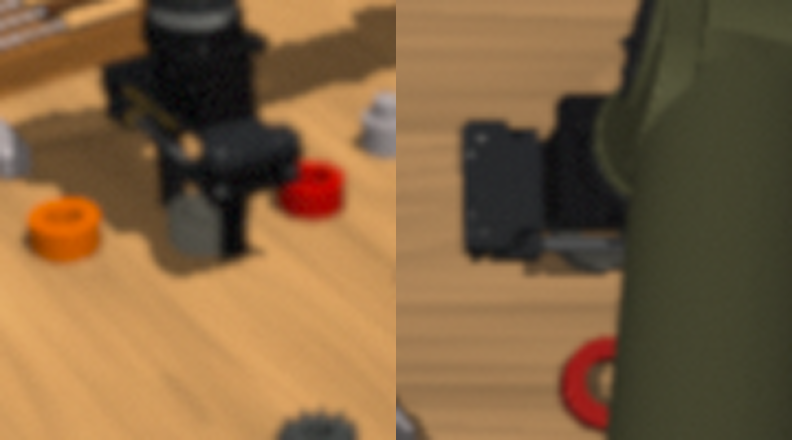

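The fingers straddle the grey wheel (scene crop 195,220), clear of the orange and red rings. Closing and lifting.

Emit:
drive_tool(increments="1 1 0 0 50; 0 0 0 0 80; 0 0 0 0 110; 0 0 0 0 160; 0 0 0 0 160; 0 0 0 0 160; 0 0 0 0 160")

```text
time: 15.7
position: [0.5919, -0.2711, 0.0076]
tool_rot: [-1.209, 1.209, -1.209]
ft_force: [0.6, -1.2, 1.3]
grip_width: 0.635
```

```bash
cd .;python3 st.py
```

```text
t 15.7 p [ 591.9 -271.1    7.6] xdir [-0. -1.  0.] down [ 0. -0. -1.] F [ 0.6 -1.2  1.3] w 0.635
```

Emit:
drive_tool(increments="0 -5 0 0 160; 0 -15 0 0 160; 0 -30 0 0 160; 0 -40 0 0 160; 0 -30 0 0 160; 0 -10 0 0 160; 0 0 0 0 160")

```text
time: 16.58
position: [0.5921, -0.2713, 0.1381]
tool_rot: [-1.209, 1.209, -1.21]
ft_force: [0.3, 1.0, -2.0]
grip_width: 0.639
```

```bash
cd .;python3 st.py 451 -123 138
```

```text
t 16.575 p [ 592.1 -271.3  138.1] xdir [-0.    -1.     0.001] down [ 0.001 -0.001 -1.   ] F [ 0.3  1.  -2. ] w 0.639
tool shift mm [-1.482e+02 -1.000e-01 -1.412e+02]
```

Emit:
drive_tool(increments="-10 0 -10 0 160; -20 0 -20 0 160; -25 0 -25 0 160; -25 0 -25 0 160; -25 0 -25 0 160; -25 0 -20 0 160; -18 0 -16 0 160; 0 0 0 0 160; 0 0 0 0 160")

```text
time: 17.7
position: [0.4506, -0.1234, 0.137]
tool_rot: [-1.21, 1.21, -1.21]
ft_force: [-0.2, -0.6, -1.3]
grip_width: 0.635
```

```bash
cd .;python3 st.py 451 -123 44;python3 pic.py wh2 451 -123 90
```

```text
t 17.7 p [ 450.6 -123.4  137. ] xdir [-0.001 -1.     0.   ] down [-0.001 -0.    -1.   ] F [-0.2 -0.6 -1.3] w 0.635
tool shift mm [-0.4 93.   0.5]
scene origin 253 118 scale 4.4
top origin 297 187 scale 4.4
```

View pics/wh2.png

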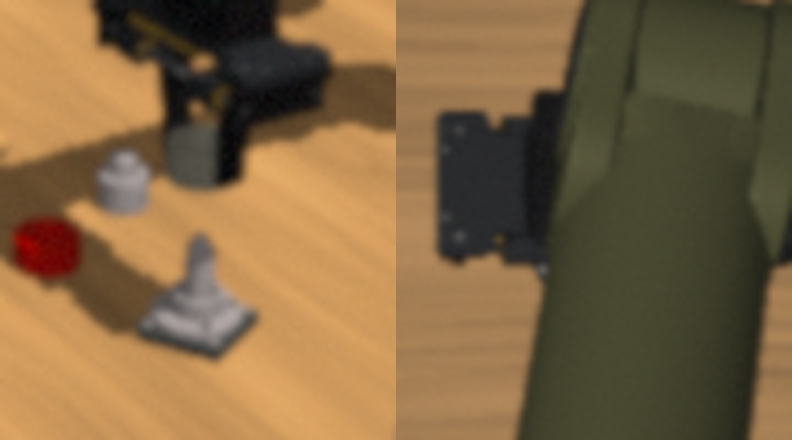

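The wheel is held level above the shaft tip (tip at scene crop 203,240, wheel at 200,160).

Emit:
drive_tool(increments="0 10 0 0 160; 0 12 0 0 160; 0 12 0 0 160; 0 10 0 0 160; 0 10 0 0 160; 0 8 0 0 160; 0 8 0 0 160; 0 8 0 0 160; 0 6 0 0 160; 0 4 0 0 160; 0 3 0 0 160; 0 0 0 0 160; 0 0 0 0 160")

```text
time: 19.42
position: [0.4512, -0.1232, 0.0467]
tool_rot: [-1.209, 1.209, -1.21]
ft_force: [-0.3, 0.3, -0.8]
grip_width: 0.639
```

```bash
cd .;python3 st.py 451 -123 43.6;python3 pic.py wh3 451 -123 50
```

```text
t 19.425 p [ 451.2 -123.2   46.7] xdir [-0. -1.  0.] down [ 0. -0. -1.] F [-0.3  0.3 -0.8] w 0.639
tool shift mm [-0.2  3.1 -0.2]
scene origin 253 129 scale 4.4
top origin 295 189 scale 4.4
```

View pics/wh3.png

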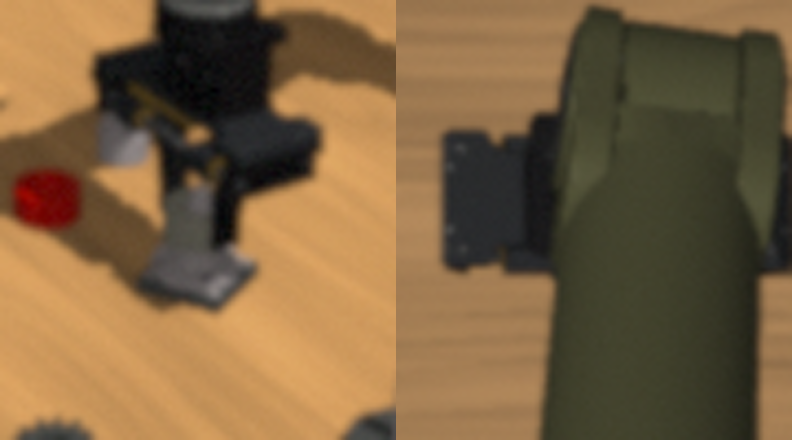

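The wheel is over the shaft, about 3 mm above the hub. I'll seat it and release.

Emit:
drive_tool(increments="0 1.5 0 0 160; 0 1 0 0 160; 0 0 0 0 160; 0 0 0 0 95; 0 0 0 0 80; 0 0 0 0 60; 0 0 0 0 30; 0 0 0 0 10; 0 0 0 0 10")

```text
time: 20.65
position: [0.451, -0.1231, 0.0441]
tool_rot: [-1.209, 1.209, -1.21]
ft_force: [-0.3, 0.0, -0.4]
grip_width: 0.941
```

Emit:
drive_tool(increments="0 -5 0 0 10; 0 -20 0 0 0; 0 -40 0 0 0; 0 -40 0 0 0; 15 0 -2 0 0; 25 0 -5 0 0; 30 0 -10 0 0; 30 0 -10 0 0; 30 0 -10 0 0; 30 0 -10 0 0; 26 0 -10 0 0; 20 0 -7 0 0; 0 0 0 0 0; 0 0 0 0 0")

```text
time: 22.4
position: [0.387, -0.328, 0.1485]
tool_rot: [-1.209, 1.21, -1.208]
ft_force: [0.5, -0.1, -0.0]
grip_width: 0.998
```

```bash
cd .;python3 st.py 387 -329 8; python3 pic.py rel2 451 -123 40; python3 - <<'E'
from h import *
t=dict(np.load("top_n.npz"))
im=t["img"];cv2.imwrite("pics/full.png",im[:,:,::-1])
E
```

```text
t 22.4 p [ 387.  -328.   148.5] xdir [ 0.    -1.    -0.001] down [-0.001  0.001 -1.   ] F [ 0.5 -0.1 -0. ] w 0.998
tool shift mm [1.200e+00 1.405e+02 1.000e-01]
scene origin 252 132 scale 4.4
top origin 295 189 scale 4.4
```

View pics/rel2.png

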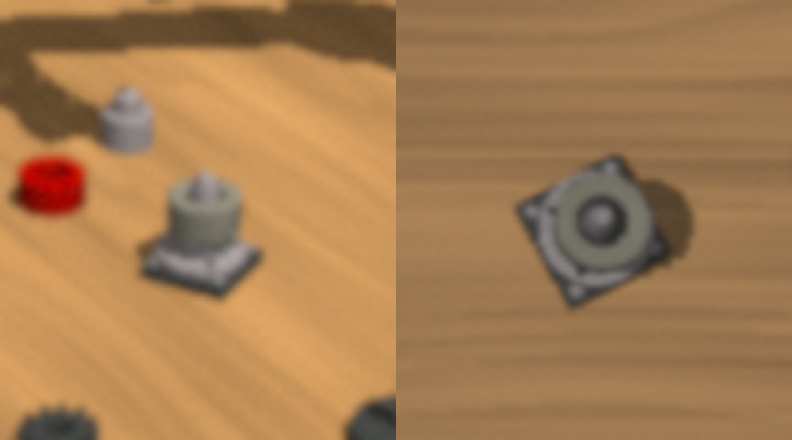

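The wheel is seated level and centred on the hub (top crop 602,222). Now the cap.

Emit:
drive_tool(increments="1 15 0 0 0; 0 30 0 0 0; 0 35 0 0 0; 0 30 0 0 0; 0 14 0 0 0; 0 10 0 0 0; 0 6 0 0 0; 0 0 0 0 0; 0 0 0 0 60; 0 0 0 0 100; 0 0 0 0 130; 0 0 0 0 180; 0 0 0 0 180; 0 0 0 0 180; 0 0 0 0 180")

```text
time: 24.38
position: [0.3868, -0.3298, 0.0091]
tool_rot: [-1.209, 1.21, -1.209]
ft_force: [0.8, 2.4, 2.3]
grip_width: 0.494
```

```bash
cd .;python3 st.py 387 -329 8; python3 pic.py cap1 387 -329 40
```

```text
t 24.375 p [ 386.8 -329.8    9.1] xdir [-0. -1. -0.] down [-0.  0. -1.] F [0.8 2.4 2.3] w 0.494
tool shift mm [-0.8  1.1  0.2]
scene origin 235 104 scale 4.4
top origin 376 214 scale 4.4
```

View pics/cap1.png

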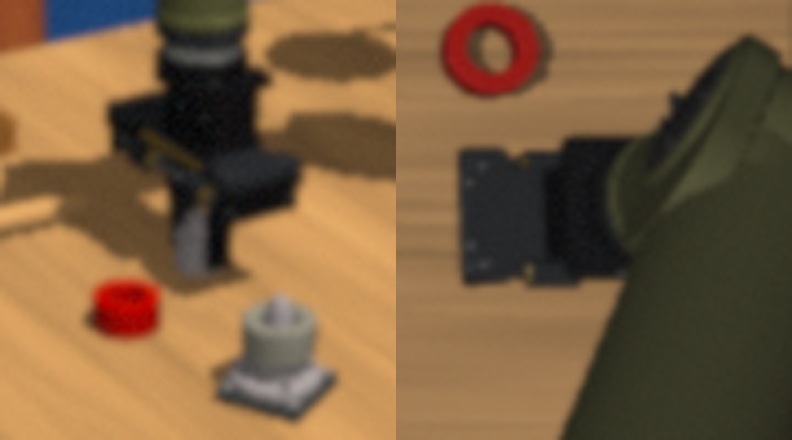

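The cap is gripped at its body (opening about 43 mm). Lifting and carrying.

Emit:
drive_tool(increments="0 -5 0 0 180; 0 -15 0 0 180; 0 -30 0 0 180; 0 -40 0 0 180; 0 -30 0 0 180; 0 -10 0 0 180; 0 0 0 0 180; -10 0 2 0 180; -20 0 5 0 180; -30 0 10 0 180; -30 0 10 0 180; -30 0 10 0 180; -30 0 10 0 180; -30 0 10 0 180; -17 0 5 0 180; -9 0 2 0 180; 0 0 0 0 180; 0 0 0 0 180")

```text
time: 26.72
position: [0.4506, -0.1248, 0.1388]
tool_rot: [-1.209, 1.21, -1.21]
ft_force: [-0.8, -1.0, -0.7]
grip_width: 0.496
```

```bash
cd .;python3 st.py 451 -123 73; python3 pic.py cap2 451 -123 100
```

```text
t 26.725 p [ 450.6 -124.8  138.8] xdir [-0.001 -1.     0.   ] down [-0. -0. -1.] F [-0.8 -1.  -0.7] w 0.496
tool shift mm [-1.8 65.8  0.4]
scene origin 253 116 scale 4.4
top origin 297 186 scale 4.4
```

View pics/cap2.png

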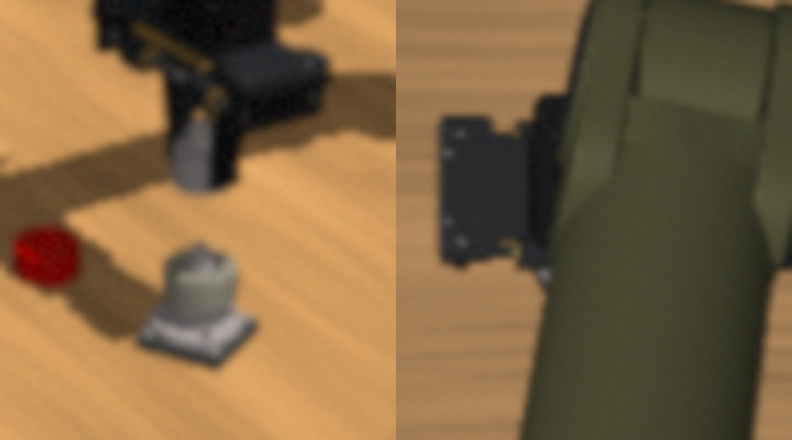

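The cap is level and above the shaft tip (cap centre about column 200, tip about 202).

Emit:
drive_tool(increments="-1.5 10 0 0 180; 0 12 0 0 180; 0 10 0 0 180; 0 8 0 0 180; 0 7 0 0 180; 0 6 0 0 180; 0 5 0 0 180; 0 4 0 0 180; 0 2 0 0 180; 0 0 0 0 180; 0 0 0 0 180")

```text
time: 28.2
position: [0.4511, -0.1227, 0.0752]
tool_rot: [-1.209, 1.209, -1.21]
ft_force: [0.0, 0.0, -1.9]
grip_width: 0.501
```

```bash
cd .;python3 st.py 451 -123 73; python3 pic.py cap3 451 -123 70
```

```text
t 28.2 p [ 451.1 -122.7   75.2] xdir [-0. -1.  0.] down [ 0. -0. -1.] F [ 0.   0.  -1.9] w 0.501
tool shift mm [ 0.3  2.2 -0.1]
scene origin 253 124 scale 4.4
top origin 296 188 scale 4.4
```

View pics/cap3.png

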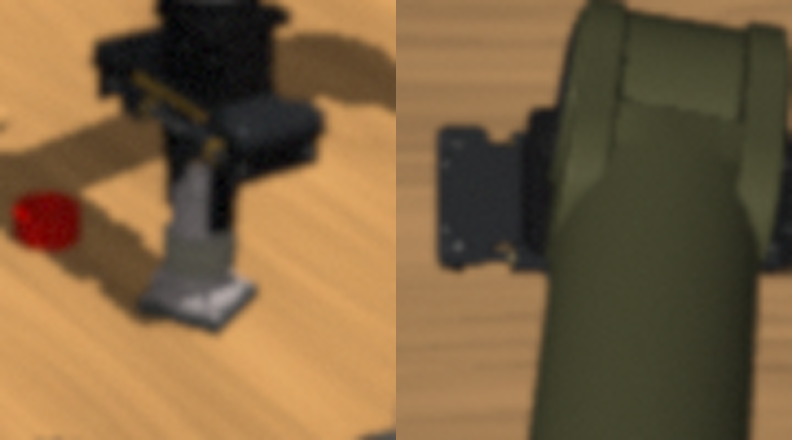

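Emit:
drive_tool(increments="0 1.2 0 0 180; 0 0.7 0 0 180; 0 0 0 0 180; 0 0 0 0 122; 0 0 0 0 105; 0 0 0 0 70; 0 0 0 0 30; 0 0 0 0 10; 0 0 0 0 10")

```text
time: 29.42
position: [0.451, -0.1226, 0.0731]
tool_rot: [-1.209, 1.209, -1.21]
ft_force: [-0.9, 0.2, 0.8]
grip_width: 0.924
```

Emit:
drive_tool(increments="0 -5 0 0 10; 0 -20 0 0 0; 0 -40 0 0 0; 0 -20 0 0 0; -10 0 10 0 0; -20 0 30 0 0; -30 0 40 0 0; -30 0 40 0 0; -30 0 40 0 0; -15 0 35 0 0; -9 0 18 0 0; 0 0 0 0 0; 0 0 0 0 0")

```text
time: 31.05
position: [0.6631, 0.0215, 0.157]
tool_rot: [-1.211, 1.211, -1.208]
ft_force: [0.1, -0.6, 0.9]
grip_width: 1.0
```

```bash
cd .;python3 st.py 664 21 8; python3 pic.py rel3 451 -123 60
```

```text
t 31.05 p [663.1  21.5 157. ] xdir [-0. -1.  0.] down [-0.002 -0.    -1.   ] F [ 0.1 -0.6  0.9] w 1.0
tool shift mm [  0.5 149.    1.2]
scene origin 253 127 scale 4.4
top origin 296 188 scale 4.4
```

View pics/rel3.png

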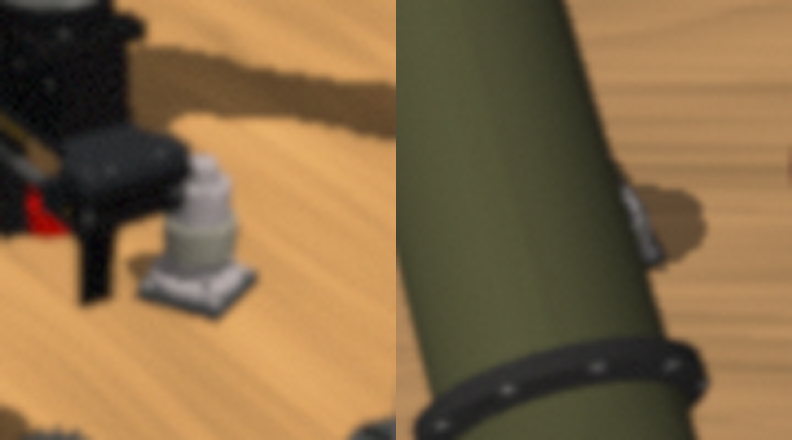

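The thick pack is stacked upright (scene crop 203,230), with the cap shoulder resting on the wheel. Now the cutter.

Emit:
drive_tool(increments="0 15 1 0 0; 0 30 0 0 0; 0 35 0 0 0; 0 30 0 0 0; 0 20 0 0 0; 0 12 0 0 0; 0 8 0 0 0; 0 0 0 0 0; 0 0 0 0 0")

```text
time: 32.28
position: [0.6658, 0.0214, 0.0091]
tool_rot: [-1.208, 1.208, -1.21]
ft_force: [0.3, -0.2, 0.6]
grip_width: 1.0
```

```bash
cd .;python3 st.py 664 21 6; python3 pic.py cut1 664 21 20
```

```text
t 32.275 p [665.8  21.4   9.1] xdir [-0. -1.  0.] down [ 0.002 -0.    -1.   ] F [ 0.3 -0.2  0.6] w 1.0
tool shift mm [ 0.4  3.1 -1.8]
scene origin 219 179 scale 4.4
top origin 240 111 scale 4.4
```

View pics/cut1.png

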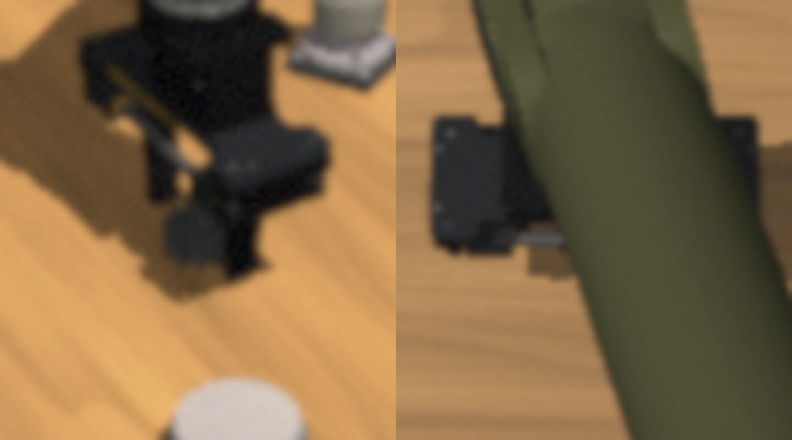

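The cutter sits between the open fingers (scene crop 195,235). Closing.

Emit:
drive_tool(increments="0 2 -1.5 0 50; 0 0 0 0 80; 0 0 0 0 100; 0 0 0 0 120; 0 0 0 0 160; 0 0 0 0 160; 0 0 0 0 160; 0 0 0 0 160")

```text
time: 33.38
position: [0.6636, 0.0213, 0.0062]
tool_rot: [-1.209, 1.209, -1.21]
ft_force: [-0.1, -0.1, -0.2]
grip_width: 0.594
```

```bash
cd .;python3 st.py
```

```text
t 33.375 p [663.6  21.3   6.2] xdir [-0. -1.  0.] down [ 0. -0. -1.] F [-0.1 -0.1 -0.2] w 0.594
```

Emit:
drive_tool(increments="0 -5 0 0 160; 0 -15 0 0 160; 0 -30 0 0 160; 0 -40 0 0 160; 0 -30 0 0 160; 0 -10 0 0 160; 0 0 0 0 160; 0 0 0 0 160")

```text
time: 34.38
position: [0.6625, 0.0211, 0.1344]
tool_rot: [-1.211, 1.211, -1.208]
ft_force: [0.3, 0.8, -1.6]
grip_width: 0.592
```

```bash
cd .;python3 st.py 462 131 138;python3 pic.py cut2 664 21 130
```

```text
t 34.375 p [662.5  21.1 134.4] xdir [-0. -1.  0.] down [-0.003 -0.    -1.   ] F [ 0.3  0.8 -1.6] w 0.592
tool shift mm [-109.8   -3.  -200.5]
scene origin 219 146 scale 4.4
top origin 239 100 scale 4.4
```

View pics/cut2.png

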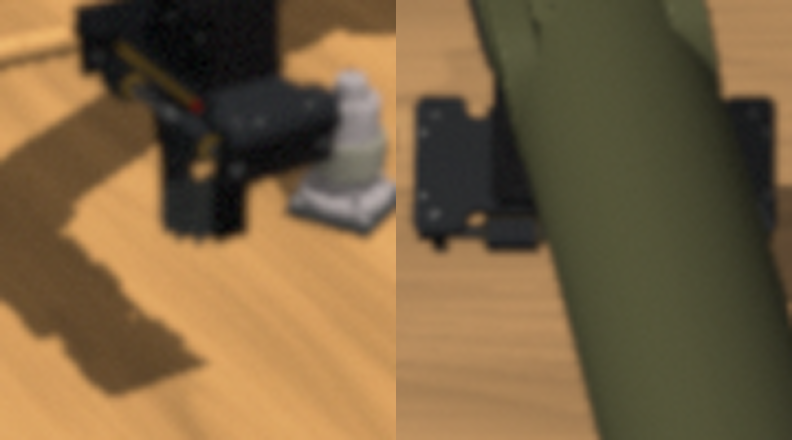

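The cutter is held (crop 190,210). Next is the move to the thin mandrel.

Emit:
drive_tool(increments="-5 0 -10 0 160; -10 0 -25 0 160; -20 0 -35 0 160; -20 0 -35 0 160; -20 0 -35 0 160; -20 0 -35 0 160; -10 0 -20 0 160; -5 0 -6 0 160; 0 0 0 0 160; 0 0 0 0 160")

```text
time: 35.72
position: [0.4634, 0.1309, 0.1361]
tool_rot: [-1.208, 1.21, -1.21]
ft_force: [0.5, 0.3, -1.7]
grip_width: 0.596
```

```bash
cd .;python3 st.py 462 131 138;python3 pic.py cut3 462 131 100
```

```text
t 35.725 p [463.4 130.9 136.1] xdir [-0.001 -1.    -0.   ] down [ 0.  0. -1.] F [ 0.5  0.3 -1.7] w 0.596
tool shift mm [-0.1 -1.9 -1.4]
scene origin 301 152 scale 4.4
top origin 195 181 scale 4.4
```

View pics/cut3.png

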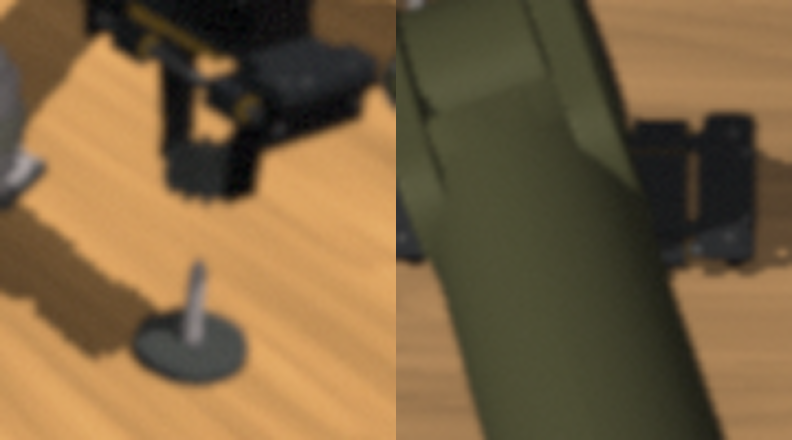

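The shaft tip is at scene pixel (346.5,211.5), against a prediction of (346.2,210.7). The cutter is above it.

Emit:
drive_tool(increments="-0.7 12 -1.4 0 160; 0 14 0 0 160; 0 12 0 0 160; 0 8 0 0 160; 0 6 0 0 160; 0 5 0 0 160; 0 5 0 0 160; 0 5 0 0 160; 0 0 0 0 160; 0 0 0 0 160")

```text
time: 37.08
position: [0.4613, 0.1321, 0.0693]
tool_rot: [-1.209, 1.209, -1.21]
ft_force: [-0.1, 0.1, -1.9]
grip_width: 0.591
```

```bash
cd .;python3 st.py 462 131.6 18.5;python3 pic.py cut4 462 131 70
```

```text
t 37.075 p [461.3 132.1  69.3] xdir [-0. -1.  0.] down [ 0. -0. -1.] F [-0.1  0.1 -1.9] w 0.591
tool shift mm [ 0.5 50.8  0.7]
scene origin 301 161 scale 4.4
top origin 196 183 scale 4.4
```

View pics/cut4.png

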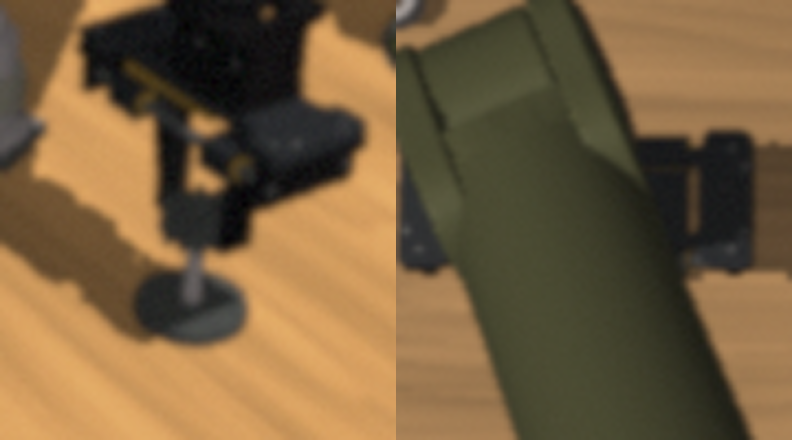

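The underside is about 11 mm below the tip with no side force, so the shaft is in the bore. Lowering.

Emit:
drive_tool(increments="0 6 0.5 0 160; 0 8 0 0 160; 0 8 0 0 160; 0 8 0 0 160; 0 8 0 0 160; 0 5 0 0 160; 0 4 0 0 160; 0 2 0 0 160; 0 0 0 0 160; 0 0 0 0 160")

```text
time: 38.42
position: [0.4619, 0.1321, 0.0203]
tool_rot: [-1.209, 1.209, -1.21]
ft_force: [-0.5, -0.1, -1.5]
grip_width: 0.594
```

```bash
cd .;python3 st.py 462 131.6 18.2
```

```text
t 38.425 p [461.9 132.1  20.3] xdir [-0. -1.  0.] down [ 0. -0. -1.] F [-0.5 -0.1 -1.5] w 0.594
tool shift mm [0.5 2.1 0.1]
```

Emit:
drive_tool(increments="0 1 0 0 160; 0 0.8 0 0 160; 0 0 0 0 160; 0 0 0 0 97; 0 0 0 0 85; 0 0 0 0 60; 0 0 0 0 30; 0 0 0 0 10; 0 0 0 0 10")

```text
time: 39.55
position: [0.4617, 0.1321, 0.0183]
tool_rot: [-1.209, 1.209, -1.21]
ft_force: [0.7, 0.1, 0.1]
grip_width: 0.945
```

Emit:
drive_tool(increments="0 -5 0 0 10; 0 -20 0 0 0; 0 -40 0 0 0; 0 -40 0 0 0; 0 -20 0 0 0; -10 0 10 0 0; -20 0 20 0 0; -25 0 28 0 0; -25 0 28 0 0; -25 0 30 0 0; -19 0 20 0 0; -10 0 10 0 0; 0 0 0 0 0; 0 0 0 0 0")

```text
time: 41.3
position: [0.6071, 0.2653, 0.1429]
tool_rot: [-1.21, 1.21, -1.21]
ft_force: [0.1, -0.5, 0.7]
grip_width: 1.002
```

```bash
cd .;python3 st.py 608 266 8; python3 pic.py rel4 462 131 40
```

```text
t 41.3 p [607.1 265.3 142.9] xdir [-0.001 -1.     0.001] down [-0.001 -0.001 -1.   ] F [ 0.1 -0.5  0.7] w 1.002
tool shift mm [ -0.8 134.9   1. ]
scene origin 300 170 scale 4.4
top origin 197 184 scale 4.4
```

View pics/rel4.png

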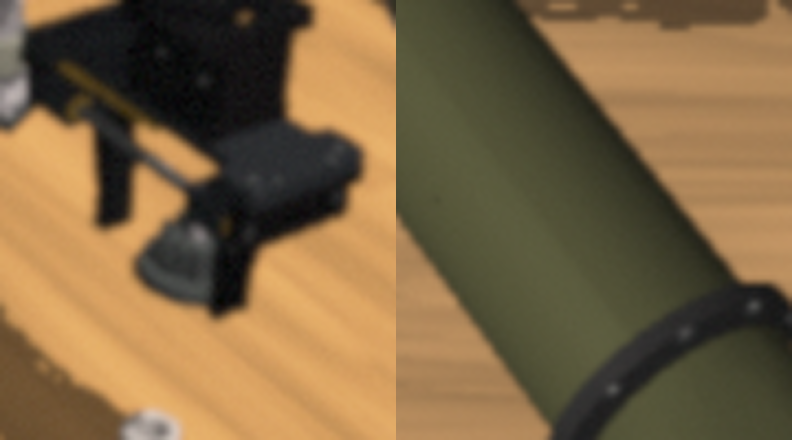

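The cutter is down on the round base (scene crop 185,255), partly hidden by the gripper. Now the sleeve.

Emit:
drive_tool(increments="-0.5 15 1 0 0; 0 30 0 0 0; 0 35 0 0 0; 0 30 0 0 0; 0 12 0 0 0; 0 8 0 0 0; 0 5 0 0 0; 0 0 0 0 0; 0 0 0 0 0")

```text
time: 42.52
position: [0.6093, 0.2668, 0.0091]
tool_rot: [-1.208, 1.209, -1.21]
ft_force: [-0.1, -0.3, -0.1]
grip_width: 0.995
```

```bash
cd .;python3 st.py 608 266 8; python3 pic.py sl1 608 266 20
```

```text
t 42.525 p [609.3 266.8   9.1] xdir [-0. -1. -0.] down [ 0.001  0.    -1.   ] F [-0.1 -0.3 -0.1] w 0.995
tool shift mm [ 0.8  1.1 -1.3]
scene origin 289 220 scale 4.4
top origin 149 131 scale 4.4
```

View pics/sl1.png

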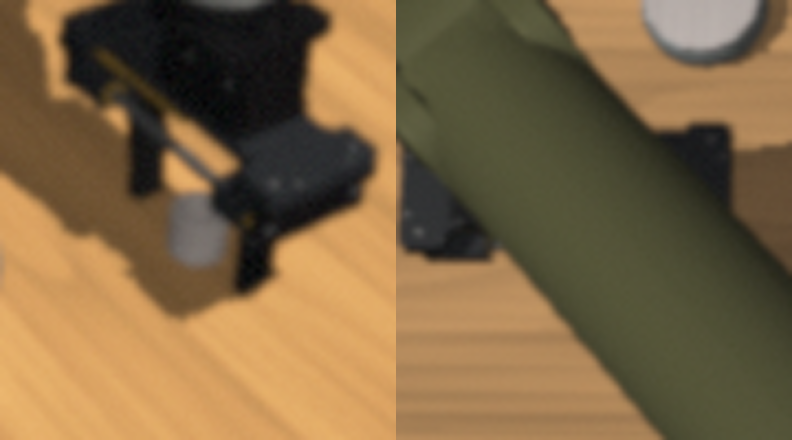

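The sleeve stands centred between the fingers (scene crop 198,230).

Emit:
drive_tool(increments="0.5 1 -1 0 60; 0 0 0 0 100; 0 0 0 0 130; 0 0 0 0 150; 0 0 0 0 170; 0 0 0 0 210; 0 0 0 0 210; 0 0 0 0 210; 0 0 0 0 210", squeeze=20)

```text
time: 43.75
position: [0.6077, 0.266, 0.0073]
tool_rot: [-1.209, 1.209, -1.21]
ft_force: [-0.2, 0.2, -0.0]
grip_width: 0.394
```

```bash
cd .;python3 st.py
```

```text
t 43.75 p [607.7 266.    7.3] xdir [-0. -1.  0.] down [-0. -0. -1.] F [-0.2  0.2 -0. ] w 0.394
```

Emit:
drive_tool(increments="0 -5 0 0 210; 0 -15 0 0 210; 0 -30 0 0 210; 0 -40 0 0 210; 0 -30 0 0 210; 0 -10 0 0 210; 0 0 0 0 210; 5 0 -5 0 210; 15 0 -15 0 210; 25 0 -27 0 210; 25 0 -27 0 210; 25 0 -27 0 210; 22 0 -25 0 210; 12 0 -13 0 210; 6 0 -7 0 210; 0 0 0 0 210; 0 0 0 0 210")

```text
time: 45.88
position: [0.462, 0.1317, 0.1372]
tool_rot: [-1.209, 1.209, -1.209]
ft_force: [-0.1, 0.2, -0.7]
grip_width: 0.39
```

```bash
cd .;python3 st.py 462 131.6 42;python3 pic.py sl2 462 131 100
```

```text
t 45.875 p [462.  131.7 137.2] xdir [ 0.    -1.    -0.001] down [-0.     0.001 -1.   ] F [-0.1  0.2 -0.7] w 0.39
tool shift mm [ 0.2 95.2  0. ]
scene origin 301 152 scale 4.4
top origin 195 181 scale 4.4
```

View pics/sl2.png

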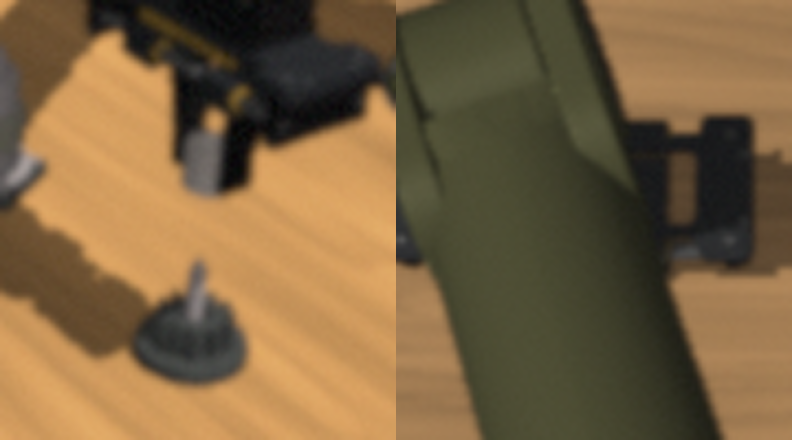

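The cutter is seated flat (crop 190,340). The sleeve hangs above the shaft tip (200,262).

Emit:
drive_tool(increments="0 10 0 0 210; 0 14 0 0 210; 0 12 0 0 210; 0 8 0 0 210; 0 6 0 0 210; 0 5 0 0 210; 0 5 0 0 210; 0 5 0 0 210; 0 0 0 0 210; 0 0 0 0 210")

```text
time: 47.22
position: [0.4618, 0.1311, 0.0724]
tool_rot: [-1.209, 1.209, -1.21]
ft_force: [-0.4, -0.2, -0.8]
grip_width: 0.389
```

```bash
cd .;python3 st.py 462 131.6 41.5;python3 pic.py sl3 462 131 70
```

```text
t 47.225 p [461.8 131.1  72.4] xdir [-0. -1.  0.] down [ 0. -0. -1.] F [-0.4 -0.2 -0.8] w 0.389
tool shift mm [-0.5 30.9  0.2]
scene origin 301 161 scale 4.4
top origin 196 183 scale 4.4
```

View pics/sl3.png

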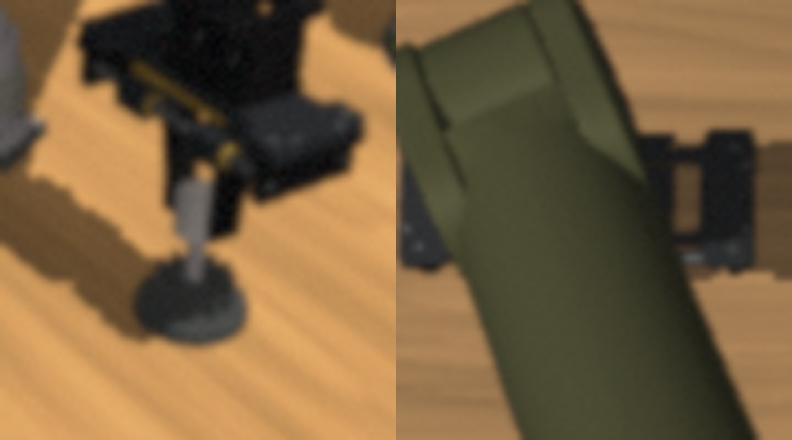

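The shaft has entered the sleeve without side force.

Emit:
drive_tool(increments="0 6 0 0 210; 0 7 0 0 210; 0 6 0 0 210; 0 5 0 0 210; 0 3 0 0 210; 0 2 0 0 210; 0 0 0 0 210; 0 0 0 0 210")

```text
time: 48.32
position: [0.4618, 0.1311, 0.0435]
tool_rot: [-1.209, 1.209, -1.21]
ft_force: [1.3, -0.5, -1.5]
grip_width: 0.386
```

```bash
cd .;python3 st.py 462 131.6 41.3
```

```text
t 48.325 p [461.8 131.1  43.5] xdir [-0. -1.  0.] down [ 0. -0. -1.] F [ 1.3 -0.5 -1.5] w 0.386
tool shift mm [-0.5  2.2  0.2]
```

Emit:
drive_tool(increments="0 1.2 0 0 210; 0 0.7 0 0 210; 0 0 0 0 210; 0 0 0 0 150; 0 0 0 0 135; 0 0 0 0 100; 0 0 0 0 60; 0 0 0 0 30; 0 0 0 0 20")

```text
time: 49.45
position: [0.4617, 0.1311, 0.0414]
tool_rot: [-1.209, 1.209, -1.21]
ft_force: [-0.3, -0.3, -0.3]
grip_width: 0.837
```

Emit:
drive_tool(increments="0 -5 0 0 20; 0 -20 0 0 0; 0 -40 0 0 0; 0 -40 0 0 0; 0 -40 0 0 0; 0 -30 0 0 0; -20 -10 -8 0 0; -40 0 -15 0 0; -50 0 -18 0 0; -50 0 -18 0 0; -50 0 -18 0 0; -50 0 -18 0 0; -40 0 -15 0 0; -20 0 -8 0 0; 0 0 0 0 0; 0 0 0 0 0")

```text
time: 51.45
position: [0.3434, 0.4505, 0.2259]
tool_rot: [-1.21, 1.209, -1.21]
ft_force: [0.1, 0.4, 0.7]
grip_width: 0.999
```

```bash
cd .;python3 st.py; python3 - <<'E'
from h import *
from bench import get_image
o=[]
for n in("top","scene"):
    d=get_image(n);cv2.imwrite(f"pics/end_{n}.png",d["img"][:,:,::-1])
    np.savez(n+"_e.npz",**d)
    for P in((.462,.1315,.04),(.451,-.123,.05)):
        x,y=proj(d,P).astype(int)
        o.append(cv2.resize(d["img"][y-25:y+25,x-25:x+25],(290,290),interpolation=cv2.INTER_CUBIC)[:,:,::-1])
cv2.imwrite("pics/end.png",np.vstack([np.hstack(o[:2]),np.hstack(o[2:])]))
E
```

```text
t 51.45 p [343.4 450.5 225.9] xdir [-0.    -1.     0.001] down [-0.    -0.001 -1.   ] F [0.1 0.4 0.7] w 0.999
```

View pics/end.png

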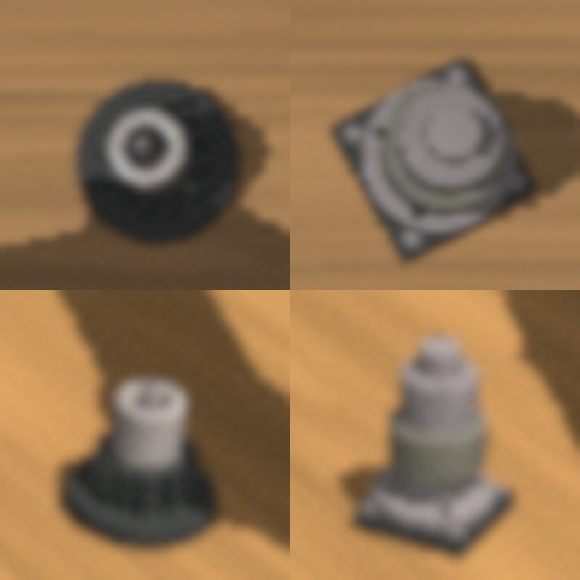

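View pics/end_top.png

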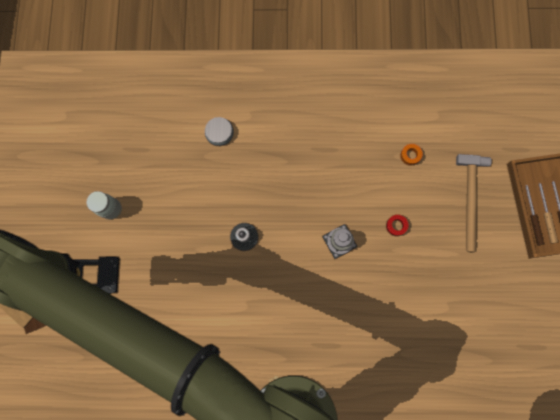

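Both packs stand upright. The hammer (472,200), tin (219,131), glue (103,205), and the red and orange rings are where they were. I'll do a numeric centring check before handing in.

```bash
cd .;python3 - <<'E'
from h import *
t=dict(np.load("top_e.npz"));s=dict(np.load("scene_e.npz"))
o=[]
for d,ax in((t,0),(s,1)):
  for (X,Y),rs in(((.462,.1315),((.064,.017),(.064,.010))),((.451,-.123),((.110,.012),(.094,.022),(.064,.028),(.020,.035)))):
    x,y=proj(d,(X,Y,.05)).astype(int);k=8
    c=cv2.resize(d["img"][y-22:y+22,x-22:x+22],None,fx=k,fy=k,interpolation=cv2.INTER_CUBIC)[:,:,::-1].copy()
    for z,r in rs:
        p=np.array([(proj(d,(X+r*np.cos(a),Y+r*np.sin(a),z))-[x-22,y-22]+.5)*k for a in np.linspace(0,6.28,60)]).astype(int)
        cv2.polylines(c,[p],True,(0,255,0),1)
    o.append(c[:290])
cv2.imwrite("pics/chk.png",np.vstack([np.hstack(o[:2]),np.hstack(o[2:])]))
E
```

```text
(no output)
```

View pics/chk.png

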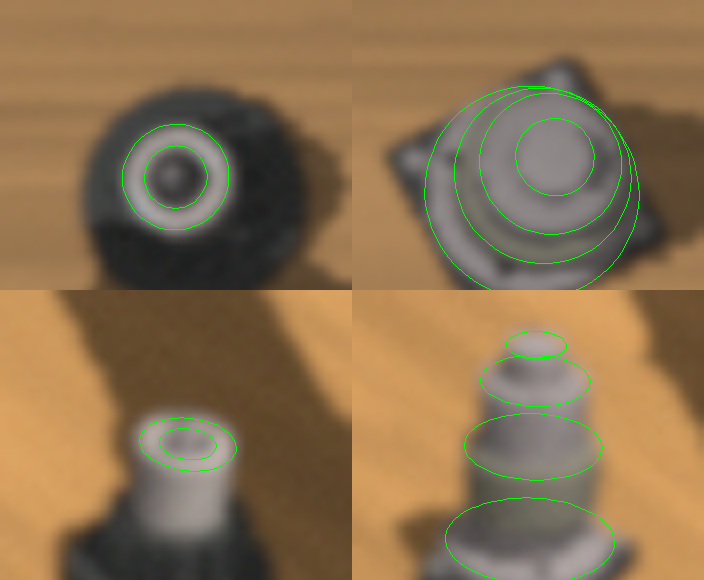

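The expected outlines at the specified heights match the images to within about 1 px (2–3 mm). Handing in.

```bash
cd .;python3 -c "
from bench import workorder
print(workorder.close_job())"
```

```text
the job is handed in; nothing more can be done
None
```

I made up both wheel packs and handed the job in at about 51.5 s on the robot's clock; the hand-in gives no verdict. The thick mandrel carries the flange hub up, the grey wheel and the cap knob up. The thin mandrel carries the cutter with the sleeve on top.

**Last checks:**
- **Seating:** each part went down with no notable side force and was released at the finger height that matches it being fully seated.
- **Position:** outlines drawn at the specified heights matched the final pictures to about 1 px (2–3 mm). The top view fit best. The scene view showed a shift of about 1 px, which is within the calibration error. The cutter's own outline was not part of this check, but it looked flat and centred in the pictures before the sleeve went on.
- **Bystanders:** in the final picture the hammer, tin, glue jar and the red and orange rings are where they started. The gripper was open and away from everything.

No check failed. The only disagreement was the first scene-view measurement of the mandrel bases and the cap, which was biased by the shafts and the knob. I used the top-view values instead, and for the mandrels I confirmed them against the shaft tips.

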